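Pin the sloped decorating wheel

ROBOT

A 6-joint arm with a two-finger parallel gripper is mounted at the origin on the work surface. World frame = base frame: x ahead of the robot, y to its left, z up, the work surface at z = 0. Lengths are in m, angles in rad, forces in N, time in s.
With the tool pointing down it reaches from about 0.425 to 0.95 m from the base axis. Payload 3.5 kg.
Tool frame: the origin (TCP) lies on the centre line of the jaws, within the pads' length; the fingertips stand 17 mm ahead of it and the grasp point (between the pads) lies 2 mm behind it; z points along the fingers, y is the line along which they close (so a half turn about z gives the same grasp; the last joint's range is limited). The gripper opens to 85 mm and grips with 20 to 120 N. Pads are 22 mm wide; open, the fingers measure 114 mm over their backs; the gripper's body (76 mm by 85 mm) begins 54 mm behind the grasp point. The pads swing forward as they close: fully open they stand 13 mm farther back than shut.
Start: joints at [-1.491, 0.286, 1.577, -0, 1.279, -0.15], TCP at [0.154, -0.657, 0.248] pointing down, gripper open.
Joint ranges: [-2.77, 2.77], [-0.9, 2.22], [0.21, 2.48], [-1.53, 4.67], [0.24, 2.81], [-2.84, 2.84]. Speed limits (rad/s): [2.79, 2.79, 3.14, 3.14, 3.14, 3.14].

INTERFACE

Orientations are given as a unit quaternion [x, y, z, w].
In Python, from plant import ctrl gives the robot as it stands. The module is installed in compiled form; this text tells all that it offers.
- The arm moves only by the tool drive_tool, never from a script. Its argument "moves" is a list of rows, each a list of 3 entries, a list of its own where there are three numbers: the turn, a rotation vector about the tool's x, y, z in rad, then the shift along the tool's x, y, z in m, then the finger opening in m, from 0 to 0.0854. A call has 1 to 5 rows; each row shifts and turns the commanded pose from where the row before left it, along the tool's axes as they then stand; what a row does not reach is not made up. A row lasts 1/8 s, in which the tool goes at most 62.5 mm and 10.7 degrees, less where a joint would pass 70% of its speed; a pose out of reach is approached as far as the arm can. A call with a gripper value outside its range is refused whole. The fingers move at their own pace and stop on an object; "grip_force" is the grip in N (left out, the last holds). Time passes only in rows, so rows that do not move let the fingers close. It gives the time, the measured TCP pose, the force, the opening and the grip force at its end, in the units of the state.
- ctrl.get_state(): the state, without advancing time (a new reading comes with each control period).
- ctrl.read_camera(name): name is "scene" or "top" or "wrist"; returns a dict with "image" (420x560x3 uint8, red, green, blue), "fx", "fy", "cx", "cy" (pixels), "R" (3x3) and "t" (3): a world point X has camera coordinates R X + t. Camera axes: x right, y down, z forward; pixel columns grow to the right and rows downward; lengths in m; the calibration is good to about 2 mm. A picture is of the moment at which its call begins. There is no depth.
- ctrl.sign_off(): hands the job in; it is judged then, once.
The state is a dict: "time": time; "qpos": joint angles; "dq": joint speeds; "joint_efforts": joint torques, N m; "eef_pos": TCP position; "tcp_rot": TCP orientation; "contact_force": force on the tool from outside, world axes, zero at the start; "wrist_torque": the same for the moment, N m; "opening": opening from 0.0 (shut) to 1.0 (fully open); "finger_force": force on a finger pad.
Only numpy, scipy, OpenCV 4.12 (cv2) and the standard library are available. Lean on these libraries where they do the work, as an engineer would, in place of code of your own. Each camera call takes 0.05 s, during which the arm holds its last target. There are 200 camera calls.

TASK

Take the square-headed steel locking pin out of the wooden tool block and lock the sloped decorating wheel with it: put it through the slot in the grey sloping apron, feel along the slot for the hole hidden underneath, and push the pin fully home so that its head rests on the apron, then let go. Leave the modelling tool, the glazed mug and the clay cup where they are.

Things in the scene. Friction and masses are not known exactly. Their poses are not given: they have to be found in the camera images.
- pin_head (a point): Centre of the square head, 22 x 22 x 44 mm, of the loose steel locking pin (0.14 to 0.24 kg). z runs from tip to head; the flat sides face x and y. Below the head is a round shank, 10 mm thick, 50 mm long. At first the pin stands in either hole of the tool block, head resting on it, this point 82 mm above the table. Gripped here or a little higher, fingertips stay off the apron.
- pin_tip (a point): Tip of the pin's shank, on its axis, 72 mm below pin_head along the pin. The last 3 mm taper to 6 mm across.
- apron: Fixed grey steel apron of the decorating wheel, 240 mm wide, 6 mm thick, sloping 35 degrees. Origin: centre of its slot, on the upper face, 110 mm above the table. z: square out of the face, leaning back towards the robot's side; x: up the slope to the wheel; y: level, along the slot. Slot 68 mm long (y), 14 mm wide (x). The pin's head comes to rest on this face.
- under_slot (a point): Point 22 mm below the slot's centre, axes as the apron, on the upper face of the hidden rigid index flange (10 mm thick, fixed, parallel to the apron). Its one hole, 13 mm square, empty below, is on the slot's middle line up to 20 mm in y either way from here, different each time. Elsewhere the pin stops with its head 28 mm off the apron; in the hole its tip goes 28 mm deeper than this.
- wheelhead (a point): Centre of the top of the steel wheelhead, 190 mm across, 155 mm up the slope from the slot and 28 mm above the apron's face; axes as the apron. On it a fixed clay bowl 94 mm across, 50 mm tall. Not handled.
- tool_block: Fixed wooden block, 60 mm (x) by 150 mm (y), 60 mm high, origin centre of its underside. Two 13 mm holes, 54 mm deep, at y = -42 and +42 mm: one holds the pin, the other the modelling tool.
- modelling_tool_mid (a point): Bystander: middle of the round wooden handle (18 mm thick, 75 mm tall) of a loose modelling tool standing in the tool block's other hole; at the start this point is 98 mm above the table. Its top is 135 mm above the table.
- glazed_mug_mid (a point): Bystander: middle of a loose green glazed mug, 76 mm across, 95 mm high, standing on the table.
- clay_cup_mid (a point): Bystander: middle of a loose dark clay cup, 72 mm across, 75 mm high, standing on the table.

How it is judged:
By the outcome, as a careful person would: the job done as asked, in the order asked, and still so for the second after the job is handed in, with the robot touching nothing.
It also fails if it takes over 67 s, if anything falls off the work surface, if the arm or the gripper's body presses on something with over 40 N, if the wrist force passes 120 N, or if a joint passes its speed limit or range.

## Working session

There is one attempt and no reset: what is moved stays moved. The work goes in short steps, Python scripts to look and compute and a tool call to move; the robot and the scene stay as the last step left them, time stands still between calls to the robot, and variables do not carry over. Pictures are saved under pics/ and viewed, at most 10 in all, crops included, and the job is handed in when it is done.

Besides the shell and the picture viewer there is one more tool, called as name([rows], argument=value, ...), one row to a line, values as JSON. drive_tool: Moves the arm, as the interface text tells. Its arguments: {"type":"object","properties":{"moves":{"type":"array","items":{"type":"array"}},"grip_force":{"type":"number"}},"required":["moves"]}

```bash
mkdir -p pics
cat > h.py <<'E'
import numpy as np,cv2
from plant import ctrl
from scipy.spatial.transform import Rotation as Ro
def cam(n):
    c=ctrl.read_camera(n); c['R']=np.array(c['R']);c['t']=np.array(c['t']); return c
def ray(c,u,v):
    d=c['R'].T@np.array([(u-c['cx'])/c['fx'],(v-c['cy'])/c['fy'],1]); return -c['R'].T@c['t'],d/np.linalg.norm(d)
def onz(c,u,v,z):
    o,d=ray(c,u,v); return o+d*(z-o[2])/d[2]
def tri(obs):
    A=0;b=0
    for c,u,v in obs:
        o,d=ray(c,u,v);P=np.eye(3)-np.outer(d,d);A=A+P;b=b+P@o
    return np.linalg.solve(A,b)
def proj(c,X):
    p=c['R']@np.array(X)+c['t'];return c['fx']*p[0]/p[2]+c['cx'],c['fy']*p[1]/p[2]+c['cy']
E
python3 - <<'E'
from h import *
for n in ['scene','top']:
    c=cam(n); cv2.imwrite(f'pics/{n}0.png',cv2.resize(c['image'][:,:,::-1],(800,600))); print(n,c['fx'],c['cx'],c['cy'],-c['R'].T@c['t'],c['R'].round(3).tolist())
s=ctrl.get_state();print(s)
E
```

```text
scene 497.6014993847211 287.0445843794568 203.4674308961264 [ 1.28570984 -0.61648954  0.83266805] [[0.645, 0.764, 0.017], [0.458, -0.368, -0.809], [-0.612, 0.53, -0.587]]
top 386.27369110507794 279.92931840194984 209.75747479558333 [ 0.43483819 -0.0307035   1.01749548] [[-0.004, -0.999, -0.043], [-0.987, 0.011, -0.163], [0.163, 0.042, -0.986]]
{'time': 0.1, 'qpos': array([-1.49102566e+00,  2.87117627e-01,  1.57808191e+00, -1.95672389e-06,
        1.27859629e+00, -1.49969597e-01]), 'dq': array([ 0.00161162, -0.0019379 , -0.00289492,  0.00134435,  0.00068723,
        0.00083081]), 'joint_efforts': array([ 4.43169283e-04, -4.07298124e+01, -2.93697435e+01, -1.67579019e-04,
        3.41789892e-03, -4.43842211e-06]), 'eef_pos': array([ 0.15371594, -0.65667111,  0.24703064]), 'tcp_rot': array([ 9.93409042e-01,  1.14617891e-01,  3.77211450e-05, -1.10094067e-03]), 'contact_force': array([-0.92757772, -0.4129488 ,  0.03211564]), 'wrist_torque': array([ 0.0294318 , -0.03354019, -0.04694095]), 'finger_force': 0.0, 'opening': 0.9995188724368562}
```

View pics/scene0.png

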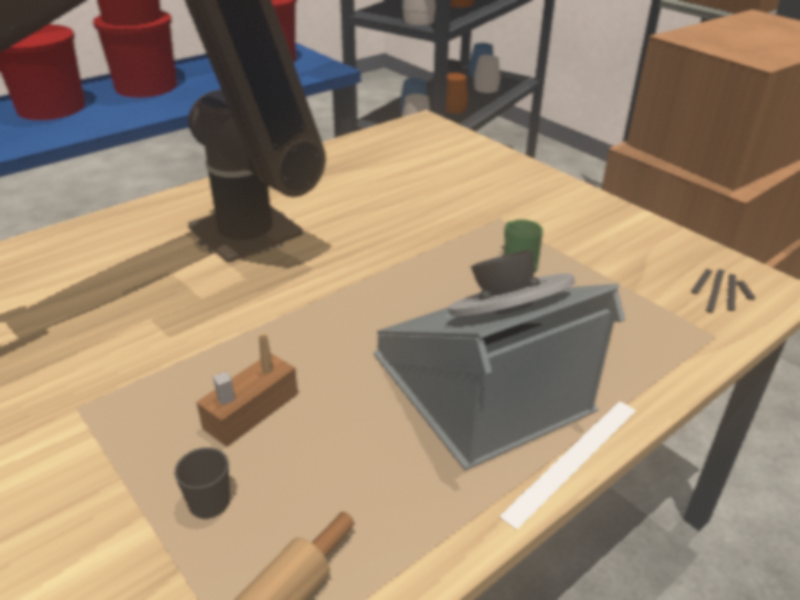

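View pics/top0.png

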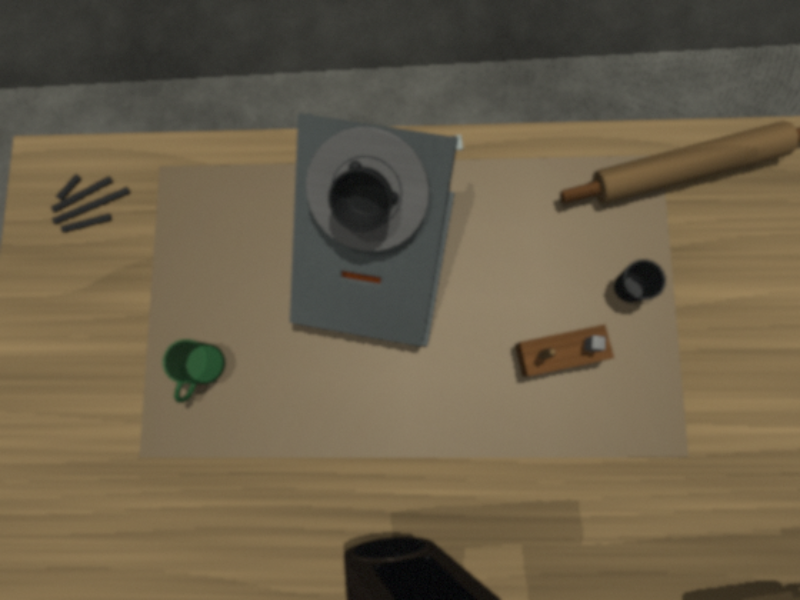

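The top view (800 px) shows the slot at (361,277), the pin head at (597,343), the modelling tool at (548,353) and the block around (565,352). The scene view shows the head at (224,388). I'll now refine these with masks.

Run:
```python
from h import *
s=.7
c=cam('top'); im=c['image']; hsv=cv2.cvtColor(im,cv2.COLOR_RGB2HSV)
def sub(m,x0,y0,x1,y1):
    o=np.zeros_like(m);a=[int(v*s) for v in(x0,y0,x1,y1)];o[a[1]:a[3],a[0]:a[2]]=m[a[1]:a[3],a[0]:a[2]];return o
def rect(m):
    k=cv2.connectedComponentsWithStats(m.astype(np.uint8));i=1+np.argmax(k[2][1:,4]);mm=(k[1]==i).astype(np.uint8)
    r=cv2.minAreaRect(cv2.findContours(mm,0,cv2.CHAIN_APPROX_NONE)[0][0]);return k[2][i].tolist(),k[3][i],r,cv2.boxPoints(r)
H,S,V=[hsv[...,i].astype(int) for i in range(3)]
def show(n,m,z):
    st,ce,r,b=rect(m);print(n,st,ce.round(1),[np.round(x,1) for x in r]);print('  c',onz(c,*r[0],z).round(4));P=np.array([onz(c,*p,z) for p in b]);print(P.round(4).tolist());return P
P=show('slot',sub((S>110)&((H<15)|(H>170)),320,255,400,300),.11)
P=show('block',sub((S>125)&(H<14),500,310,630,400),.06)
P=show('head',sub((S<60)&(V>90),575,325,620,365),.104)
g=sub((S<75)&(H>60),280,105,470,360);P=show('apron',g,.1)
# apron lower edge & sides by line fits: bottommost pixel per column
ys=[]
for x in range(int(300*s),int(415*s),3):
    col=np.where(g[:,x])[0]; ys.append((x,col.max()))
print(ys[::4])
c2=cam('scene')
i2=c2['image'];h2=cv2.cvtColor(i2,cv2.COLOR_RGB2HSV)
m=sub((h2[...,1]<70)&(h2[...,2]>110),205,365,245,412);st,ce,r,b=rect(m);print('scene head',st,ce,r)
for p in [(0,0)]: pass
big=np.hstack([cv2.resize(im[170:260,190:310],(400,300),interpolation=2)*1,cv2.resize(im[215:275,350:440],(400,300),interpolation=2)])
big2=np.hstack([cv2.resize(i2[190:290,250:440][:, :133],(400,300),interpolation=2),cv2.resize(i2[235:325,130:250],(400,300),interpolation=2)])
cv2.imwrite('pics/crop1.png',np.vstack([big,big2])[:,:,::-1])
```

```text
slot [240, 190, 26, 8, 96] [252.6 193.7] [array([252.5, 193.7]), array([25.8,  3.6]), np.float64(10.0)]
  c [0.6251 0.0736 0.11  ]
[[0.6267, 0.1051, 0.11], [0.6354, 0.1037, 0.11], [0.6235, 0.0421, 0.11], [0.6149, 0.0436, 0.11]]
block [411, 247, 4, 2, 4] [412.5 247.2] [array([412.4, 247.2]), array([0.6, 3.2]), np.float64(71.6)]
  c [ 0.4973 -0.3134  0.06  ]
[[0.4968, -0.3095, 0.06], [0.4992, -0.3169, 0.06], [0.4977, -0.3172, 0.06], [0.4953, -0.3099, 0.06]]
head [414, 235, 10, 10, 86] [418.7 239.5] [array([418.5, 239.5]), array([9., 9.]), np.float64(90.0)]
  c [ 0.5122 -0.3155  0.104 ]
[[0.5228, -0.3058, 0.104], [0.5227, -0.3265, 0.104], [0.5017, -0.3252, 0.104], [0.5018, -0.3045, 0.104]]
apron [205, 80, 116, 161, 8559] [259.3 177.2] [array([254.1, 160.3]), array([114.1, 145.8]), np.float64(9.2)]
  c [0.7112 0.0714 0.1   ]
[[0.5564, 0.2355, 0.1], [0.9293, 0.1882, 0.1], [0.8722, -0.0993, 0.1], [0.5102, -0.0363, 0.1]]
[(210, np.int64(225)), (222, np.int64(228)), (234, np.int64(229)), (246, np.int64(231)), (258, np.int64(234)), (270, np.int64(236)), (282, np.int64(238))]
scene head [149, 260, 15, 23, 244] [156.23770492 270.45901639] ((156.75, 270.7500305175781), (21.50348663330078, 12.332881927490234), 71.56504821777344)
```

View pics/crop1.png

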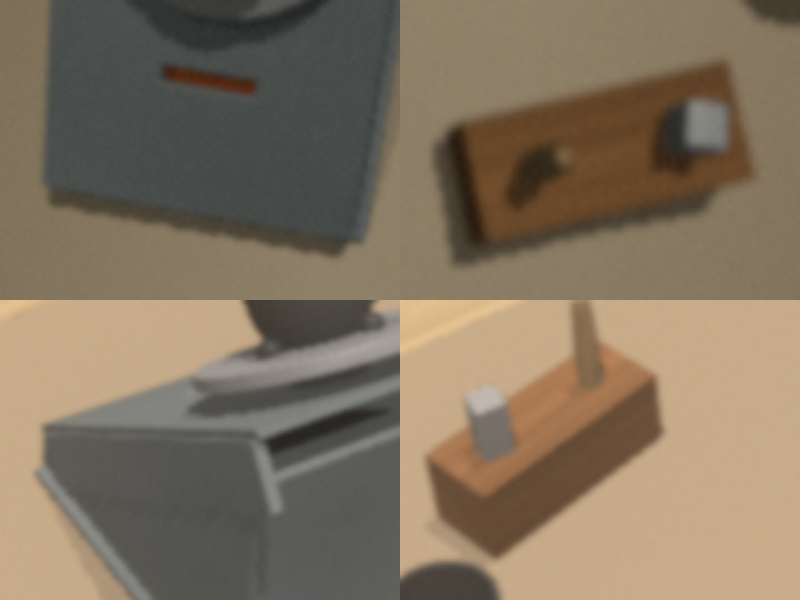

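```bash
cat >> h.py <<'E'
def goto(X,R):
    """print turn (rotvec, tool axes) and shift (tool axes) to pose, turn first then shift"""
    s=ctrl.get_state();R0=Ro.from_quat(s['tcp_rot']);d=np.array(X)-s['eef_pos']
    print('t',round(s['time'],2),'turn',(R0.inv()*R).as_rotvec().round(4),'shift old axes',R0.inv().apply(d).round(4),'new axes',R.inv().apply(d).round(4),'F',R.inv().apply(s['contact_force']).round(1),'open',round(s['opening'],3),'q',np.round(s['qpos'],2))
def down(yaw): # tool pointing down, tool x at yaw
    return Ro.from_euler('z',yaw)*Ro.from_euler('x',np.pi)
E
python3 - <<'E'
from h import *
c=cam('top');c2=cam('scene')
B=np.array([onz(c,u,v,.06)for u,v in[(364.6,240),(423.8,227.4),(429.2,250.6),(369.1,263.4)]])
print(B.round(4),B.mean(0)); L=[np.linalg.norm(B[i]-B[(i+1)%4]).round(3) for i in range(4)];print(L)
y=(B[0]+B[3]-B[1]-B[2]);y/=np.linalg.norm(y);by=np.arctan2(-y[0],y[1]);print('block yaw',np.degrees(by)); print('pin hole',B.mean(0)-y*.042)
print(onz(c,419.3,240.4,.104))
# scene head top corner center: crop (485,400)->
print('scene top',onz(c2,250*0+130+85/3.333,235+100/3.333,.104))
e0=onz(c,210,225.5,.05);e1=onz(c,285,238.7,.05);d=e0-e1;print('apron yaw edge',np.degrees(np.arctan2(-d[0],d[1])))
goto([.512,-.3155,.22],down(by))
E
```

```text
[[ 0.5157 -0.1984  0.06  ]
 [ 0.5456 -0.3439  0.06  ]
 [ 0.4887 -0.3532  0.06  ]
 [ 0.4587 -0.2071  0.06  ]] [ 0.50217424 -0.27563511  0.06      ]
[np.float64(0.148), np.float64(0.058), np.float64(0.149), np.float64(0.058)]
block yaw 11.619580909516593
pin hole [ 0.51063358 -0.31677438  0.06      ]
[ 0.51010134 -0.31718818  0.104     ]
scene top [ 0.52097243 -0.31904385  0.104     ]
apron yaw edge -10.43462130334275
t 0.3 turn [-0.0008 -0.0001  0.027 ] shift old axes [ 0.4266 -0.2509  0.0281] new axes [ 0.4197 -0.2624  0.0279] F [ 0.   0.3 -0.4] open 1.001 q [-1.49  0.29  1.58  0.    1.28 -0.15]
```

drive_tool([
  [[0,0,0.027],[0.047,-0.029,0.003],0.055],
  [[0,0,0],[0.047,-0.029,0.003],0.055],
  [[0,0,0],[0.047,-0.029,0.003],0.055],
  [[0,0,0],[0.047,-0.029,0.003],0.055],
  [[0,0,0],[0.047,-0.029,0.003],0.055],
])

```text
time: 0.92
eef_pos: [0.3548, -0.4655, 0.2334]
tcp_rot: [0.995, 0.101, 0.0, 0.0]
contact_force: [0.4, -0.4, -0.7]
opening: 0.647
finger_force: 0.0
```

drive_tool([
  [[0,0,0],[0.047,-0.029,0.003],0.055],
  [[0,0,0],[0.047,-0.029,0.003],0.055],
  [[0,0,0],[0.047,-0.029,0.003],0.055],
  [[0,0,0],[0.044,-0.03,0.003],0.055],
  [[0,0,0],[0,0,0],0.055],
])

```text
time: 1.55
eef_pos: [0.5131, -0.3121, 0.221]
tcp_rot: [0.995, 0.104, -0.0, -0.0]
contact_force: [-0.1, -0.0, 0.1]
opening: 0.647
finger_force: 0.0
```

Run:
```python
from h import *
goto([.511,-.317,.084],down(np.radians(11.6)))
c=cam('wrist'); cv2.imwrite('pics/w1.png',cv2.resize(c['image'][:,:,::-1],(800,600)))
print(-c['R'].T@c['t'],c['R'].round(3).tolist(),proj(c,[.511,-.317,.104]))
```

```text
t 1.55 turn [-0.0008  0.      0.0055] shift old axes [-0.0031  0.0045  0.137 ] new axes [-0.0031  0.0044  0.137 ] F [-0.1  0.  -0.1] open 0.647 q [-0.72  0.15  1.79  0.    1.2   0.65]
[ 0.57821413 -0.29772618  0.3469051 ] [[0.206, -0.979, -0.001], [-0.943, -0.199, 0.266], [-0.26, -0.054, -0.964]] (np.float64(288.50323167791026), np.float64(213.99109202176606))
```

View pics/w1.png

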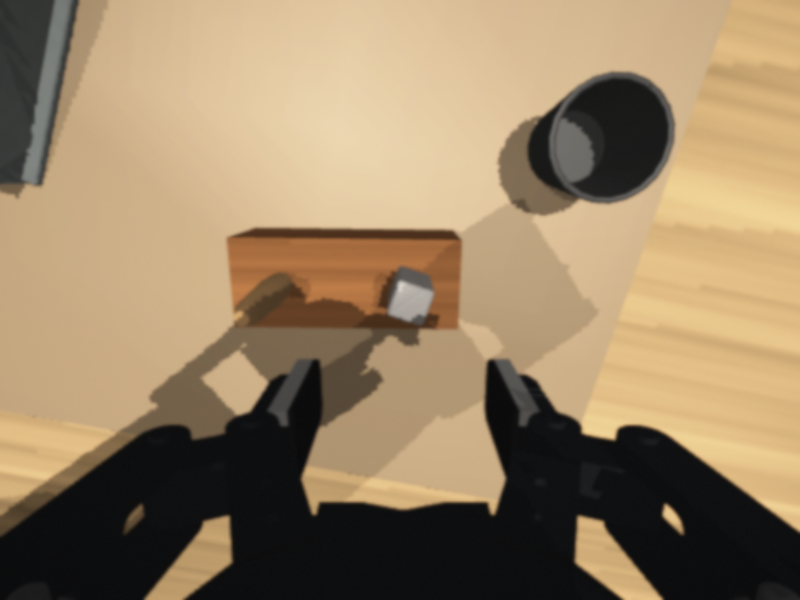

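The wrist view shows the head's top face at (411,301), turned about 15° from the block. The modelling tool is at the left, (285,285). I'll measure the head's yaw next.

Run:
```python
from h import *
c=cam('wrist');im=c['image'];h=cv2.cvtColor(im,cv2.COLOR_RGB2HSV)
for vt in (125,140,155,170):
    m=((h[...,1]<50)&(h[...,2]>vt)).astype(np.uint8);m2=np.zeros_like(m);m2[185:235,265:310]=m[185:235,265:310]
    k=max(cv2.findContours(m2,0,1)[0],key=cv2.contourArea);r=cv2.minAreaRect(k);b=cv2.boxPoints(r);P=np.array([onz(c,*p,.104)for p in b])
    e=P[1]-P[0];print(vt,np.round(r[0],1),np.round(r[1],1),onz(c,*r[0],.104).round(4),'yaw',np.degrees(np.arctan2(e[1],e[0]))%90,[np.linalg.norm(P[1]-P[0]).round(4),np.linalg.norm(P[2]-P[1]).round(4)])
```

```text
125 [285.4 209.5] [26.2 25.9] [ 0.513  -0.3154  0.104 ] yaw 83.49286275076447 [np.float64(0.0213), np.float64(0.0208)]
140 [285.3 209.6] [26.  24.8] [ 0.5129 -0.3154  0.104 ] yaw 82.31607092341648 [np.float64(0.0204), np.float64(0.0207)]
155 [285.3 209.5] [25.3 23.9] [ 0.513  -0.3154  0.104 ] yaw 82.33137586132615 [np.float64(0.0196), np.float64(0.0201)]
170 [285.3 208.6] [23.7 21.8] [ 0.5137 -0.3152  0.104 ] yaw 83.53647986439029 [np.float64(0.0179), np.float64(0.0188)]
```

Run:
```python
from h import *
goto([.5128,-.3156,.084],down(np.radians(-7.2)))
```

```text
t 1.65 turn [3.000e-04 5.000e-04 3.298e-01] shift old axes [0.0013 0.0011 0.1372] new axes [0.0015 0.0007 0.1372] F [ 0.1  0.7 -0.2] open 0.642 q [-0.72  0.15  1.79 -0.    1.2   0.65]
```

drive_tool([
  [[0,0,0.165],[0,0,0.02],0.05],
  [[0,0,0.165],[0.0015,0.0007,0.03],0.05],
  [[0,0,0],[0,0,0.035],0.05],
  [[0,0,0],[0,0,0.025],0.05],
  [[0,0,0],[0,0,0.015],0.05],
])

```text
time: 2.28
eef_pos: [0.5114, -0.3166, 0.0949]
tcp_rot: [0.998, -0.065, -0.001, -0.0]
contact_force: [0.2, -0.9, -0.2]
opening: 0.584
finger_force: 0.0
```

drive_tool([
  [[0,0,0],[0,0,0.012],0.05],
  [[0,0,0],[0,0,0],0.015],
  [[0,0,0],[0,0,0],0.015],
  [[0,0,0],[0,0,0],0.015],
  [[0,0,0],[0,0,0],0.015],
], grip_force=45)

```text
time: 2.9
eef_pos: [0.5133, -0.3158, 0.0851]
tcp_rot: [0.998, -0.063, 0.001, 0.0]
contact_force: [-0.2, -0.6, 0.7]
opening: 0.251
finger_force: 46.1
```

drive_tool([
  [[0,0,0],[0,0,0],0.01],
  [[0,0,0],[0,0,0],0.01],
])

```text
time: 3.15
eef_pos: [0.5133, -0.3159, 0.0851]
tcp_rot: [0.998, -0.064, 0.0, 0.0]
contact_force: [-0.8, 0.9, 2.4]
opening: 0.249
finger_force: 46.3
```

drive_tool([
  [[0,0,0],[0,0,-0.02],0.01],
  [[0,0,0],[0,0,-0.05],0.01],
  [[0,0,0],[0,0,-0.06],0.01],
  [[0,0,0],[0,0,-0.05],0.01],
  [[0,0,0],[0,0,0],0.01],
], grip_force=70)

```text
time: 3.78
eef_pos: [0.5147, -0.317, 0.2717]
tcp_rot: [0.998, -0.063, 0.005, 0.003]
contact_force: [-0.2, -0.5, -1.8]
opening: 0.247
finger_force: 70.9
```

```bash
cat >> h.py <<'E'
SLOT=np.array([.6251,.0736,.11]); YAW=np.radians(-10.6); TIP=.0751
def RA(): return Ro.from_euler('z',YAW)*Ro.from_euler('y',-np.radians(35))
def RT(): return RA()*Ro.from_euler('x',np.pi)
def at(x,y,h): # TCP for tip at apron coords
    return SLOT+RA().apply([x,y,h+TIP])
E
python3 - <<'E'
from h import *
goto(at(0,0,.06),RT()); print(at(0,0,.06),ctrl.get_state()['eef_pos'])
E
```

```text
t 3.77 turn [-0.0118  0.6008  0.058 ] shift old axes [-0.0178 -0.4062  0.0483] new axes [-0.0627 -0.4042  0.0184] F [-1.2  0.5  1.4] open 0.247 q [-0.72  0.11  1.74  0.    1.28  0.98]
[0.54893217 0.08785442 0.22066744] [ 0.51472126 -0.31695774  0.2716715 ]
```

drive_tool([
  [[0,0,0],[0,-0.04,0],0.01],
  [[0,0.1,0.02],[0,-0.055,0],0.01],
  [[0,0.1,0.02],[0,-0.055,0],0.01],
  [[0,0.1,0.018],[0,-0.055,0],0.01],
  [[0,0.1,0],[0,-0.055,0],0.01],
])

```text
time: 4.4
eef_pos: [0.5509, -0.0566, 0.2632]
tcp_rot: [0.976, -0.091, 0.198, 0.014]
contact_force: [0.0, -0.8, -0.9]
opening: 0.243
finger_force: 70.8
```

drive_tool([
  [[0,0.1,0],[0,-0.055,0],0.01],
  [[0,0.1,0],[0,-0.055,0],0.01],
  [[0,0,0],[0,-0.03,0],0.01],
  [[0,0,0],[0,0,0],0.01],
  [[0,0,0],[0,0,0],0.01],
])

```text
time: 5.03
eef_pos: [0.5771, 0.0786, 0.2649]
tcp_rot: [0.952, -0.089, 0.293, 0.023]
contact_force: [-0.6, 0.7, -2.4]
opening: 0.246
finger_force: 71.1
```

Run:
```python
from h import *
goto(at(0,0,.06),RT())
c=cam('wrist'); cv2.imwrite('pics/w2.png',cv2.resize(c['image'][:,:,::-1],(800,600)))
print(np.array(proj(c,SLOT))/.7)
```

```text
t 5.03 turn [-0.0066  0.0139 -0.004 ] shift old axes [-0.0492 -0.0036  0.0201] new axes [-0.0494 -0.0039  0.0193] F [-2.  -0.6  1.5] open 0.246 q [ 0.   -0.18  2.11 -0.17  0.63  1.86]
[399.38152797 353.35286498]
```

View pics/w2.png

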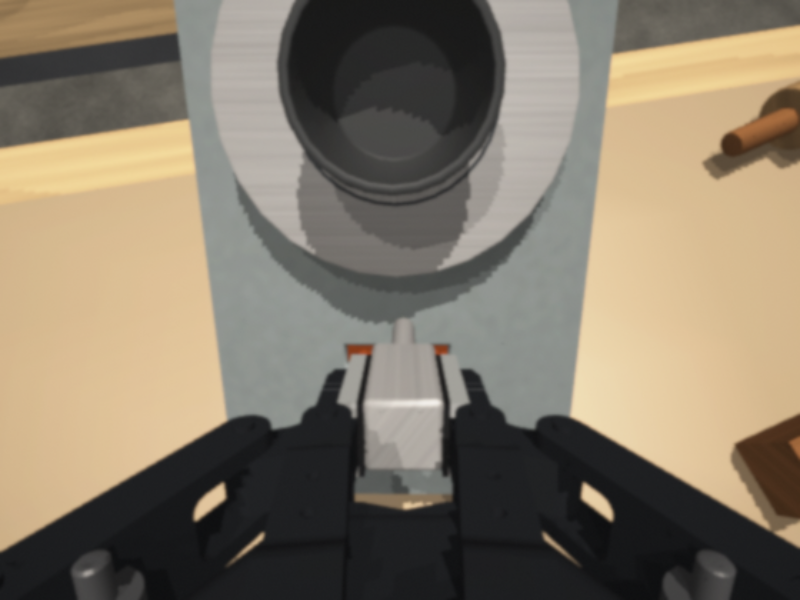

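The slot's ends are at (345,350) and (451,350), and the predicted centre is (399,353), so the fit is good. The pin tip is at (403,320). I'll move back so the slot clears the hand.

drive_tool([
  [[-0.0066,0.0139,-0.004],[-0.03,-0.004,0.004],0.01],
  [[0,0,0],[-0.038,0,0.014],0.01],
  [[0,0,0],[0,0,0],0.01],
  [[0,0,0],[0,0,0],0.01],
])

```text
time: 5.58
eef_pos: [0.5355, 0.0906, 0.2147]
tcp_rot: [0.949, -0.089, 0.302, 0.028]
contact_force: [0.7, -0.5, -1.9]
opening: 0.248
finger_force: 71.0
```

Run:
```python
from h import *
goto(at(-.01,0,.06),RT())
c=cam('wrist'); im=c['image']; cv2.imwrite('pics/w3.png',cv2.resize(im[130:340,140:420][:,:,::-1],(800,600),interpolation=2))
s=ctrl.get_state();R=Ro.from_quat(s['tcp_rot'])
print('slot',np.array(proj(c,SLOT)),'tip',proj(c,s['eef_pos']+R.apply([0,0,TIP])))
hsv=cv2.cvtColor(im,cv2.COLOR_RGB2HSV).astype(int);m=((hsv[...,1]>110)&((hsv[...,0]<15)|(hsv[...,0]>170))).astype(np.uint8)
u,v=map(int,proj(c,SLOT));m2=np.zeros_like(m);m2[v-25:v+25,u-60:u+60]=m[v-25:v+25,u-60:u+60]
n=RA().apply([0,0,1])
def onap(u,v):
    o,d=ray(c,u,v);X=o+d*(n@(SLOT-o))/(n@d);return RA().inv().apply(X-SLOT)
ys,xs=np.where(m2);print(xs.min(),xs.max(),ys.min(),ys.max(),len(xs))
for f in (0.02,.25,.5,.75,.98):
    x=int(xs.min()+f*(xs.max()-xs.min()));q=ys[xs==x];print(x,q.min(),q.max(),(onap(x,q.min()-.5)*1e3).round(1),(onap(x,q.max()+.5)*1e3).round(1))
```

```text
t 5.58 turn [-0.0005 -0.0061 -0.0016] shift old axes [0.0047 0.0002 0.003 ] new axes [0.0047 0.0002 0.003 ] F [-0.4  0.4  2. ] open 0.248 q [ 0.04 -0.23  2.25 -0.25  0.53  1.97]
slot [282.72788811 188.01801774] tip (np.float64(282.21774850183203), np.float64(225.57184402952117))
242 320 181 195 1094
243 181 194 [ 6.6 33.7 -0. ] [-5.6 34.1 -0. ]
261 181 195 [ 6.5 18.4 -0. ] [-6.5 18.7 -0. ]
281 188 195 [ 0.5  1.5 -0. ] [-6.5  1.5 -0. ]
300 181 195 [  6.4 -14.7  -0. ] [ -6.6 -14.8  -0. ]
318 181 195 [  6.4 -29.9  -0. ] [ -6.6 -30.3  -0. ]
```

View pics/w3.png

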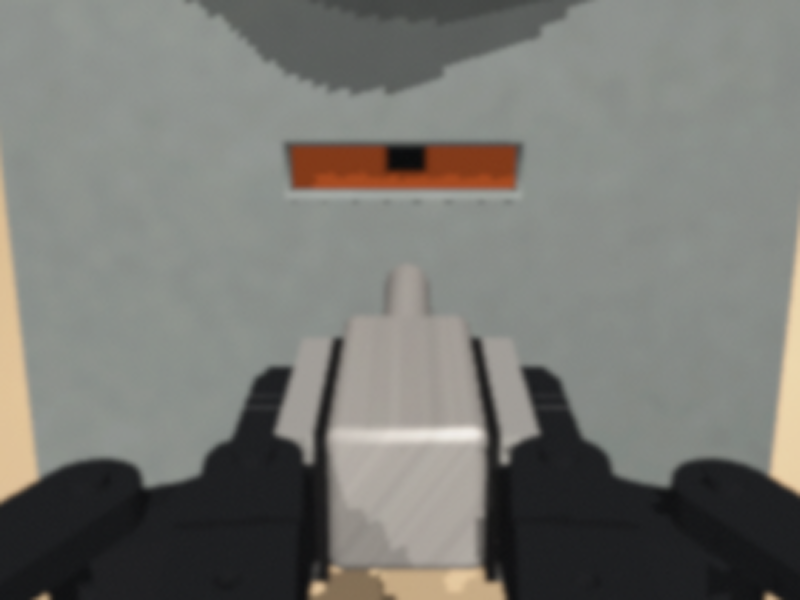

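The slot spans columns 285–522 and rows 142–198 of this crop. The hole in the flange is visible as a black patch at columns 387–425, with its bottom at row 172.

Run:
```python
from h import *
c=cam('wrist');im=c['image'];s=ctrl.get_state();R=Ro.from_quat(s['tcp_rot'])
n=RA().apply([0,0,1])
def on(u,v,h):
    o,d=ray(c,u,v);X=o+d*(n@(SLOT+n*h-o))/(n@d);return (RA().inv().apply(X-SLOT)*1e3).round(1)
q=lambda a,b:(a*.35+140-.5,b*.35+130-.5)
for p in [(285,142),(522,142),(285,199),(522,199)]: print('rim',on(*q(*p),0))
for p in [(387,172),(425,172)]: print('hole',on(*q(*p),-.022))
print('tip apron',(RA().inv().apply(s['eef_pos']+R.apply([0,0,TIP])-SLOT)*1e3).round(1),'tilt',np.degrees((RT().inv()*R).as_rotvec()).round(2))
print('tip px seen',q(407,268),'pred',proj(c,s['eef_pos']+R.apply([0,0,TIP])))
col=im[:,251];print(col[174:206,0].tolist(),col[174:206,2].tolist())
```

```text
rim [ 8.6 37.1 -0. ]
rim [  8.5 -33.3   0. ]
rim [-8.7 37.8 -0. ]
rim [ -8.9 -33.8  -0. ]
hole [ -4.9   7.4 -22. ]
hole [ -4.9  -4.9 -22. ]
tip apron [-13.2   0.6  63.4] tilt [0.05 0.42 0.1 ]
tip px seen (281.95, 223.3) pred (np.float64(282.3798292029567), np.float64(226.6075795946505))
[142, 142, 143, 144, 143, 138, 124, 109, 117, 127, 130, 130, 130, 130, 130, 130, 131, 138, 148, 152, 154, 158, 156, 150, 153, 159, 152, 142, 141, 142, 142, 143] [141, 142, 143, 144, 143, 139, 123, 90, 54, 32, 26, 25, 25, 25, 25, 25, 26, 27, 29, 30, 30, 38, 69, 116, 148, 159, 152, 143, 141, 142, 142, 143]
```

drive_tool([
  [[0,-0.007,0],[0.005,-0.0006,0.01],0.01],
  [[0,0,0],[0.0082,0,0.02],0.01],
  [[0,0,0],[0,0,0.02],0.01],
  [[0,0,0],[0,0,0.005],0.01],
  [[0,0,0],[0,0,0],0.01],
])

```text
time: 6.3
eef_pos: [0.5759, 0.0842, 0.175]
tcp_rot: [0.95, -0.088, 0.297, 0.027]
contact_force: [-0.1, -0.2, -2.4]
opening: 0.25
finger_force: 71.0
```

```bash
cat >> h.py <<'E'
def tip():
    s=ctrl.get_state();R=Ro.from_quat(s['tcp_rot']);f=RA().inv().apply(s['contact_force'])
    print('t',round(s['time'],2),'tip mm',(RA().inv().apply(s['eef_pos']+R.apply([0,0,TIP])-SLOT)*1e3).round(1),'tilt deg(tool)',np.degrees((RT().inv()*R).as_rotvec()).round(2),'F apron',f.round(1),'T',s['wrist_torque'].round(2),'op',round(s['opening'],3))
E
python3 - <<'E'
from h import *
tip()
c=cam('wrist'); im=c['image']; cv2.imwrite('pics/w4.png',cv2.resize(im[150:255,210:350][:,:,::-1],(800,600),interpolation=2))
E
```

```text
t 6.3 tip mm [-4.3  1.4  7. ] tilt deg(tool) [ 0.03 -0.27  0.02] F apron [-1.4 -0.2 -1.9] T [ 0.08  0.43 -0.01] op 0.25
```

View pics/w4.png

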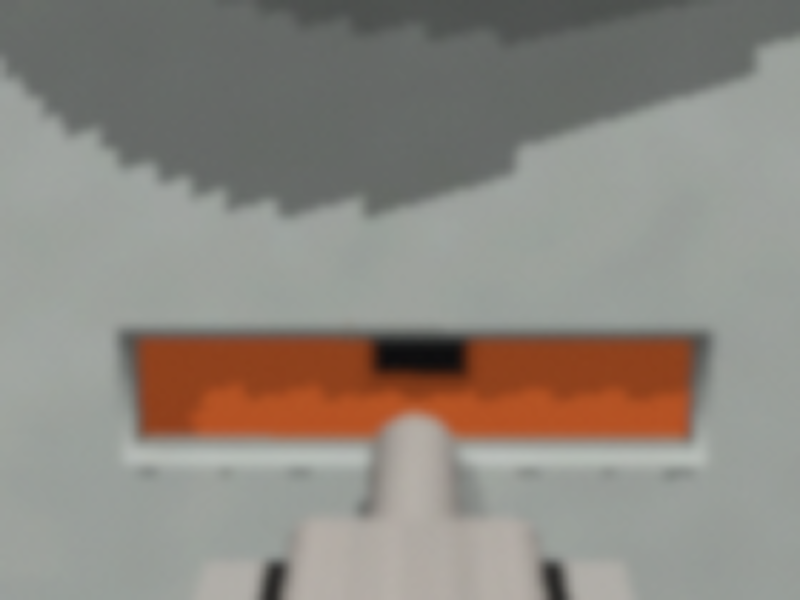

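The pin (column 415) lies about 1 mm left of the hole (column 420, deeper), and the slot spans columns 120–710. Next I'll shift and enter.

drive_tool([
  [[0,0.003,0],[0.004,0.001,0],0.01],
  [[0,0,0],[0,0,0.004],0.01],
  [[0,0,0],[0,0,0.004],0.01],
  [[0,0,0],[0,0,0.004],0.01],
  [[0,0,0],[0,0,0],0.01],
])

```text
time: 6.98
eef_pos: [0.5852, 0.0814, 0.1669]
tcp_rot: [0.95, -0.088, 0.298, 0.027]
contact_force: [0.1, 0.0, -1.7]
opening: 0.252
finger_force: 71.0
```

Run:
```python
from h import *
tip()
```

```text
t 6.97 tip mm [-0.8  0.4 -5.2] tilt deg(tool) [ 0.03 -0.12  0.01] F apron [-0.9  0.1 -1.4] T [0.08 0.45 0.03] op 0.252
```

Inside the slot with no contact. I'll go on down.

drive_tool([
  [[0,0,0],[0.0008,0,0.004],0.01],
  [[0,0,0],[0,0,0.005],0.01],
  [[0,0,0],[0,0,0.005],0.01],
  [[0,0,0],[0,0,0.003],0.01],
  [[0,0,0],[0,0,0.002],0.01],
])

```text
time: 7.6
eef_pos: [0.5967, 0.0793, 0.1521]
tcp_rot: [0.95, -0.088, 0.299, 0.027]
contact_force: [0.2, 0.2, -1.1]
opening: 0.246
finger_force: 71.0
```

Run:
```python
from h import *
tip()
c=cam('wrist'); im=c['image']; cv2.imwrite('pics/w5.png',cv2.resize(im[150:255,210:350][:,:,::-1],(800,600),interpolation=2))
```

```text
t 7.6 tip mm [  0.3   0.5 -24. ] tilt deg(tool) [ 0.03 -0.09  0.01] F apron [-0.5  0.3 -1. ] T [0.09 0.43 0.  ] op 0.246
```

View pics/w5.png

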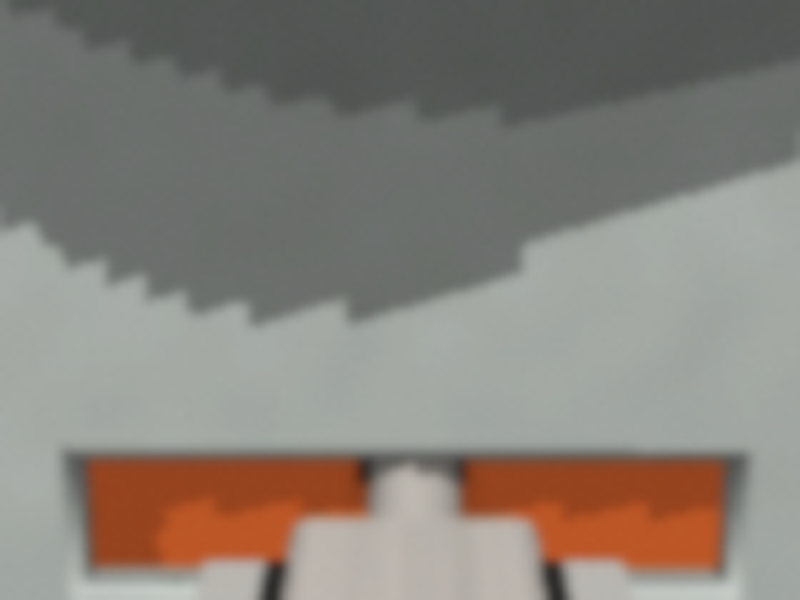

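The pin is centred over the black hole (columns 362–463), with no contact at 24 mm depth. I'll continue.

drive_tool([
  [[0,0,0],[0,0,0.002],0.01],
  [[0,0,0],[0,0,0.002],0.01],
  [[0,0,0],[0,0,0.003],0.01],
  [[0,0,0],[0,0,0],0.01],
])

```text
time: 8.15
eef_pos: [0.6006, 0.0786, 0.1464]
tcp_rot: [0.95, -0.088, 0.299, 0.027]
contact_force: [-1.2, 0.2, -2.1]
opening: 0.249
finger_force: 71.0
```

```bash
python3 -c "
from h import *
tip()"
```

```text
t 8.15 tip mm [  0.3   0.4 -31. ] tilt deg(tool) [ 0.03 -0.09  0.02] F apron [-2.1 -0.  -1. ] T [ 0.06  0.39 -0.04] op 0.249
```

The pin is in the hole. Now pushing it home gently.

drive_tool([
  [[0,0,0],[0,0,0.004],0.01],
  [[0,0,0],[0,0,0.004],0.01],
  [[0,0,0],[0,0,0.004],0.01],
  [[0,0,0],[0,0,0.003],0.01],
  [[0,0,0],[0,0,0],0.01],
])

```text
time: 8.78
eef_pos: [0.609, 0.077, 0.134]
tcp_rot: [0.95, -0.088, 0.299, 0.027]
contact_force: [0.3, -0.5, -2.3]
opening: 0.252
finger_force: 71.0
```

```bash
python3 -c "
from h import *
tip()"
```

```text
t 8.78 tip mm [  0.2   0.4 -46. ] tilt deg(tool) [ 0.03 -0.1   0.02] F apron [-1.  -0.4 -2.1] T [0.07 0.46 0.02] op 0.252
```

drive_tool([
  [[0,0,0],[0,0,0.001],0.01],
  [[0,0,0],[0,0,0.001],0.01],
  [[0,0,0],[0,0,0.001],0.01],
  [[0,0,0],[0,0,0.0005],0.01],
  [[0,0,0],[0,0,0],0.01],
])

```text
time: 9.4
eef_pos: [0.6111, 0.0767, 0.1315]
tcp_rot: [0.95, -0.088, 0.299, 0.027]
contact_force: [0.0, 0.4, -1.1]
opening: 0.247
finger_force: 71.0
```

```bash
python3 -c "
from h import *
tip()"
```

```text
t 9.4 tip mm [  0.5   0.5 -49.2] tilt deg(tool) [ 0.04 -0.07  0.02] F apron [-0.6  0.4 -0.9] T [0.07 0.43 0.02] op 0.247
```

drive_tool([
  [[0,0,0],[0,0,0.0005],0.01],
  [[0,0,0],[0,0,0.0005],0.01],
  [[0,0,0],[0,0,0.0005],0.01],
  [[0,0,0],[0,0,0],0.01],
])

```text
time: 9.9
eef_pos: [0.6115, 0.0766, 0.1311]
tcp_rot: [0.95, -0.088, 0.299, 0.028]
contact_force: [-8.7, 0.8, 6.7]
opening: 0.25
finger_force: 72.9
```

```bash
python3 -c "
from h import *
tip()"
```

```text
t 9.9 tip mm [  0.6   0.5 -49.8] tilt deg(tool) [ 0.   -0.1   0.01] F apron [-3.3 -0.8 10.5] T [-0.08  0.92 -0.06] op 0.25
```

Head seated at −49.8 mm with about 11 N. Releasing and retracting.

drive_tool([
  [[0,0,0],[0,0,0.0005],0.01],
  [[0,0,0],[0,0,0],0.03],
  [[0,0,0],[0,0,0],0.045],
  [[0,0,0],[0,0,0],0.045],
  [[0,0,0],[0,0,0],0.045],
])

```text
time: 10.52
eef_pos: [0.6123, 0.0764, 0.1299]
tcp_rot: [0.95, -0.088, 0.299, 0.027]
contact_force: [0.1, -0.2, 0.3]
opening: 0.521
finger_force: 0.0
```

drive_tool([
  [[0,0,0],[0,0,-0.01],0.045],
  [[0,0,0],[0,0,-0.03],0.045],
  [[0,0,0],[0,0,-0.05],0.045],
  [[0,0,0],[-0.03,0,-0.03],0.045],
  [[0,0,0],[0,0,0],0.045],
])

```text
time: 11.15
eef_pos: [0.5188, 0.0943, 0.2123]
tcp_rot: [0.95, -0.088, 0.3, 0.027]
contact_force: [0.9, 0.4, -0.2]
opening: 0.526
finger_force: 0.0
```

Run:
```python
from h import *
tip()
c=cam('wrist');d=cam('scene'); cv2.imwrite('pics/w6.png',np.hstack([cv2.resize(c['image'],(400,300)),cv2.resize(d['image'],(400,300))])[:,:,::-1])
```

```text
t 11.15 tip mm [-29.9   0.9  70.8] tilt deg(tool) [ 0.11  0.06 -0.03] F apron [ 0.5  0.6 -0.6] T [ 0.    0.32 -0.01] op 0.526
```

View pics/w6.png

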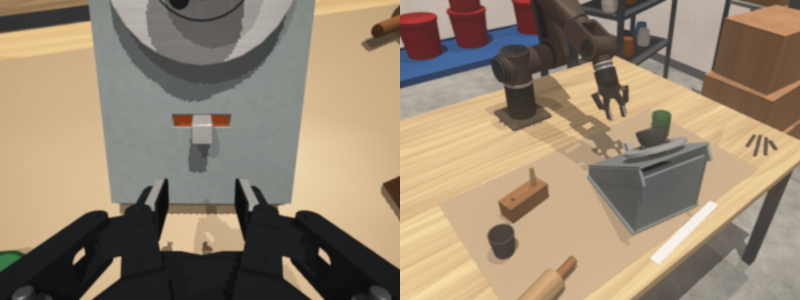

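The pin's head sits on the apron over the slot at (202,130), the gripper is clear, and the other objects haven't been disturbed.

```bash
python3 -c "
from plant import ctrl
print(ctrl.sign_off())"
```

```text
the job is handed in; nothing more can be done
None
```

The locking pin is fully home through the slot with its head resting on the apron and the gripper clear of it, and I handed the job in at about 11 s; the wrist camera showed the hole, so I lined the pin up by sight instead of feeling along the slot, and I left the modelling tool, mug and cup alone.

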